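# Load a printing block through the one-way flaps of its cassette

### The arm

A 6-joint arm with a two-finger parallel gripper is mounted at the origin on a cart in front of the work surface, level with it; the furniture and walls round the work are solid. World frame = base frame: x ahead of the robot, y to its left, z up, the work surface at z = 0. Lengths are in m, angles in degrees, forces in N, time in s.
With the tool pointing down it reaches from about 0.375 to 0.9 m from the base axis. Payload 3.1 kg.
Tool frame: the origin (TCP) lies on the centre line of the jaws, within the pads' length; the fingertips stand finger_overhang ahead of it and the grasp point (between the pads) lies 5 mm behind it (finger_overhang is the distance from the TCP to the fingertips, in m); z points along the fingers, y is the line along which they close (so a half turn about z gives the same grasp; the last joint's range is limited). The gripper opens to 87 mm and grips with 3 to 60 N. Pads are 19 mm wide; open, the fingers measure 117 mm over their backs; the gripper's body (75 mm by 190 mm) begins 51 mm behind the grasp point.
Start: joints at [-82.133, 30.224, 82.088, -0, 67.689, -10.227], TCP at [0.194, -0.594, 0.237] pointing down, gripper open.
Joint ranges: [-176.69, 176.69], [-43.24, 126.21], [12.49, 139.97], [-82, 262], [0, 151.66], [-163.58, 163.58]. Speed limits (degrees/s): [159.86, 159.86, 180, 180, 180, 180].

### API

Orientations are given as a 3x3 rotation matrix whose columns are the frame's x, y, z axes.
In Python, from rig import read_state, capture, calibration, hand_in, finger_overhang gives the robot as it stands.
- The arm moves only by the tool send_rows, never from a script. Its argument "plan" is a list of rows, each a list of 5 numbers: the closure in counts, from 0 (fully open) to 255 (shut), then the shift along the tool's x, y, z in m, then the turn about the tool's z in rad. A call has 1 to 20 rows; each row shifts and turns the commanded pose from where the row before left it, along the tool's axes as they then stand; what a row does not reach is not made up. A row lasts 1/12 s, in which the tool goes at most 41.7 mm and 7.16 degrees, less where a joint would pass 70% of its speed; a pose out of reach is approached as far as the arm can. A call is refused whole if a number of a shift passes 0.0417 or a number of a turn 0.125, either way. A call with a gripper value outside its range is refused whole. The fingers move at their own pace and stop on an object; the grip force is fixed at half the most. Time passes only in rows, so rows that do not move let the fingers close. It gives the time, the measured TCP pose, the force, the opening and the grip force at its end, in the units of the state.
- read_state(): the state, without advancing time (a new reading comes with each control period).
- capture(name): name is "scene" or "top" or "wrist"; returns (picture, depth): 400x640x3 uint8, blue, green, red; 400x640 float32, m along the optical axis (not along the pixel's ray), 0 where there is no reading.
- calibration(name): a dict with "fx", "fy", "cx", "cy" (pixels), "xyz" and "rotation" of the camera in the world. Camera axes: x right, y down, z forward; pixel columns grow to the right and rows downward; lengths in m; the calibration is good to about 2 mm. A picture is of the moment at which its call begins: read the wrist's pose just before it. calibration takes no time and is no camera call; for the wrist camera it gives the pose at the moment of the call.
- hand_in(): hands the job in; it is judged then, once.
The state is a dict: "time_s": time; "joint_positions": joint angles; "qvel": joint speeds; "tau": joint torques, N m; "position": TCP position; "tcp_rot": TCP orientation; "force": force on the tool from outside, world axes, zero at the start; "moment": the same for the moment, N m; "opening": opening from 0.0 (shut) to 1.0 (fully open); "grasp_force": force on a finger pad.
Only numpy, scipy, OpenCV 4.12 (cv2) and the standard library are available. Lean on these libraries where they do the work, as an engineer would, in place of code of your own. Each camera call takes 0.05 s, during which the arm holds its last target. There are 200 camera calls.

### The job

Set the loose rectangular printing block flat on the open apron of the cassette, lengthwise before the flared mouth, and let go of it. Then push it from behind through the two sprung one-way flaps until it presses on the sprung pad at the far end, and hold it there for about half a second with a push of about 12 newtons, never ramming it. Ease off and lift out without dragging on the flaps, so that they shut behind the block and it stays in the pocket; leave the spool, the dabber and the tin where they stand.

Things in the scene. Friction and masses are not known exactly. Their poses are not given: they have to be found in the camera images.
- block_center (a point): Centre (half-way up) of the loose black printing block with a grey carved face on top: 47 mm wide (x), 97 mm long (y), 24 mm high (z), 0.07 to 0.13 kg; its underside is 12 mm below this point. It starts flat on the table; either end may go first.
- cassette: The fixed loading cassette. Origin: underside of its base plate, below the gate (midway between the flap hinges). x runs along the lane in the direction of loading, y to the left of that, z up. Plywood base plate 8 mm thick, x = -140 to +215 mm, 92 mm wide; aluminium walls 26 to 30 mm high on it; nothing is higher than 46 mm above the table. Along x: apron, flared mouth, gate, pocket, pad.
- apron (a point): On the base plate's top at x = -85 mm: a good spot for the block's middle when it is set down, its length along the lane (x). The apron has no walls from x = -140 to -62 mm. From there the flared mouth narrows from 76 to 52 mm inside at x = -33 mm, and the lane stays 52 mm wide up to the gate. Axes as the cassette's.
- gate (a point): On the base plate's top at x = 0, in the middle of the gate. Behind it the lane is 76 mm wide to x = 37 mm so that the flaps can fold back; opening them takes a few newtons. The lane is open from above up to x = 82 mm, so fingers can follow the block through the gate; beyond x = 31 mm the flaps shut behind them, so lift out there instead of pulling back. Axes as the cassette's.
- pocket (a point): On the base plate's top at x = 82 mm: start of the clear window (30 to 34 mm above the plate) over the 54 mm wide pocket. Deeper in stands a rubber-faced pad on a spring, reset from run to run and not measured: feel for it. Its free face is at x = 132 to 169 mm; it yields at 2 N, then 3 N per mm, stops hard after 10 mm, and returns when eased off. A block on it is clear of the flaps.
- flap_left (a joint): Angle (rad) of the left one-way flap, a brass plate 25 mm high and 30 mm long hinged about an upright pin at x = 0, y = +31.5 mm of the cassette. 0 = shut across the lane; grows to 1.55 as it swings inward, in the loading direction. It cannot swing the other way. A weak spring shuts it.
- flap_right (a joint): The same for the right flap, hinged at x = 0, y = -31.5 mm.
- spool: Bystander: spool of red thread, 38 mm across, 50 mm high; origin at the centre of its underside.
- dabber: Bystander: black dabber, 52 mm across, 71 mm high; origin at the centre of its underside.
- tin: Bystander: open tin, 54 mm across, 55 mm high; origin at the centre of its underside.
There are look-alikes about, which are no part of the job. What is shaped like the part that bears block_center but orange, turquoise or white is not meant.

How it is judged:
By the outcome, as a careful person would: the job done as asked, in the order asked, and still so for the second after the job is handed in, with the robot touching nothing.
It also fails if it takes over 72 s, if anything falls off the work surface, if the arm or the gripper's body presses on something with over 40 N, if the wrist force passes 120 N, or if a joint passes its speed limit or range.

## Working session

There is one attempt and no reset: what is moved stays moved. The work goes in short steps, Python scripts to look and compute and a tool call to move; the robot and the scene stay as the last step left them, time stands still between calls to the robot, and variables do not carry over. Pictures are saved under pics/ and viewed, at most 10 in all, crops included, and the job is handed in when it is done.

Besides the shell and the picture viewer there is one more tool, called after "Emit:" as a command line: name --pt "numbers of a row" for each row, then --argument value for the rest. send_rows: Moves the arm, as the interface text tells. Its arguments: {"type":"object","properties":{"plan":{"type":"array","items":{"type":"array","items":{"type":"number"}}}},"required":["plan"]}

```bash
mkdir -p pics; ls
python3 - <<'E'
from rig import *
import cv2,numpy as np
s=read_state();print(s['position'],s['tcp_rot'],s['force'],s['opening'],finger_overhang if not callable(finger_overhang) else finger_overhang())
for n in ['top','scene']:
    p,d=capture(n);cv2.imwrite(f'pics/{n}0.png',p);np.save(f'pics/{n}0.npy',d);c=calibration(n);print(n,c)
E
```

```text
pics
[ 0.19403976 -0.59339696  0.23559461] [[ 9.50548284e-01  3.10576684e-01 -2.89010806e-04]
 [ 3.10576603e-01 -9.50546117e-01  2.06231085e-03]
 [ 3.65787565e-04 -2.05008603e-03 -9.99997832e-01]] [0.22495151 0.07662622 0.1513148 ] 0.9989595447450053 0.014
top {'fx': 449.40672520821306, 'fy': 449.40672520821306, 'cx': 325.39384502534534, 'cy': 198.5207809143584, 'xyz': array([ 0.35159569, -0.11256138,  1.10277383]), 'rotation': array([[ 5.58989672e-02, -9.75142795e-01,  2.14410437e-01],
       [-9.98436387e-01, -5.46581288e-02,  1.17162315e-02],
       [ 2.94274548e-04, -2.14730108e-01, -9.76673382e-01]])}
scene {'fx': 489.0670856156846, 'fy': 489.0670856156846, 'cx': 317.5953028835222, 'cy': 207.21006020519968, 'xyz': array([-0.22269284,  0.40454887,  1.10418928]), 'rotation': array([[-0.55147648, -0.61868196,  0.55955904],
       [-0.83418914,  0.41019041, -0.36860861],
       [-0.00147425, -0.67005706, -0.74230814]])}
```

View pics/top0.png

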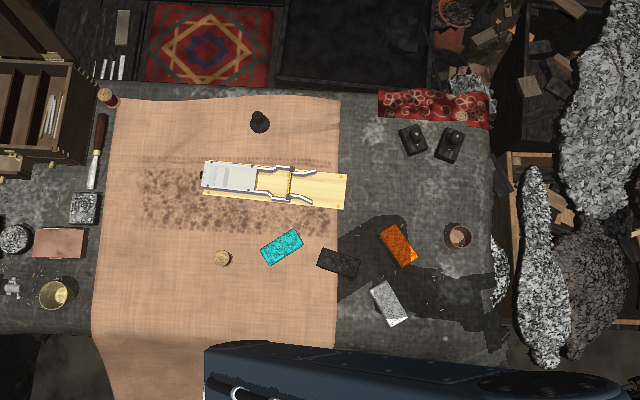

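View pics/scene0.png

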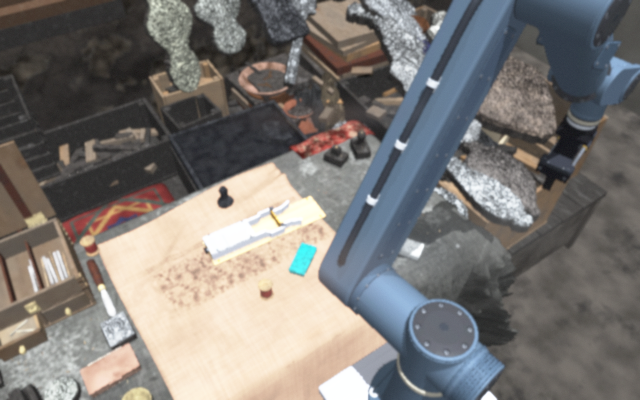

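The top view shows the black block at about (338,262). The cassette runs from the apron (345,190) on the right to the pocket (205,175) on the left. The turquoise, orange and white blocks are decoys, and the dabber is at (260,122), the spool at (222,258) and the tin at (457,235). I'll enlarge this area.

```bash
cat > h.py <<'E'
from rig import *
import cv2,numpy as np
def ray(c,u,v,z):
    u=np.atleast_1d(u).astype(float);v=np.atleast_1d(v).astype(float)
    d=np.stack([(u-c['cx'])/c['fx'],(v-c['cy'])/c['fy'],np.ones_like(u)])
    w=np.array(c['rotation'])@d; o=np.array(c['xyz'])[:,None]
    return (o+w*(z-o[2])/w[2]).T
E
python3 - <<'E'
from h import *
p=cv2.imread('pics/top0.png');d=np.load('pics/top0.npy')
cv2.imwrite('pics/top_crop.png',cv2.resize(p[100:290,190:380],None,fx=3.1,fy=3.1,interpolation=cv2.INTER_CUBIC))
c=calibration('top')
# 3D cloud heights
v,u=np.mgrid[0:400,0:640]
cam=np.stack([(u-c['cx'])/c['fx']*d,(v-c['cy'])/c['fy']*d,d]).reshape(3,-1)
W=(np.array(c['rotation'])@cam+np.array(c['xyz'])[:,None]).T.reshape(400,640,3)
for q in [(338,262),(345,190),(330,188),(230,180),(280,246),(222,258),(260,122),(300,215)]: print(q,W[q[1],q[0]].round(4))
# block: dark & height
hgt=W[...,2]
m=((hgt>0.012)&(hgt<0.04)).astype(np.uint8); m[:240]=0;m[282:]=0;m[:,:310]=0;m[:,366:]=0
cs,_=cv2.findContours(m,0,2)
k=max(cs,key=cv2.contourArea);pts=k[:,0]
X=ray(c,pts[:,0],pts[:,1],0.024)
r=cv2.minAreaRect((X[:,:2]*1000).astype(np.float32));print('block',r,cv2.boxPoints(r))
E
```

```text
(338, 262) [ 0.4353 -0.1383  0.0248]
(345, 190) [ 0.6173 -0.1473  0.0048]
(330, 188) [ 0.6194 -0.1095  0.0087]
(230, 180) [0.6177 0.1351 0.0419]
(280, 246) [0.4658 0.0028 0.0229]
(222, 258) [0.4277 0.1332 0.0479]
(260, 122) [0.7703 0.0745 0.0455]
(300, 215) [ 0.5474 -0.0388  0.0044]
block ((433.7347717285156, -138.9639434814453), (98.73701477050781, 48.097530364990234), 74.7748794555664) [[ 397.5653   -180.28418 ]
 [ 443.97467  -192.91519 ]
 [ 469.90424   -97.64371 ]
 [ 423.49487   -85.012695]]
```

View pics/top_crop.png

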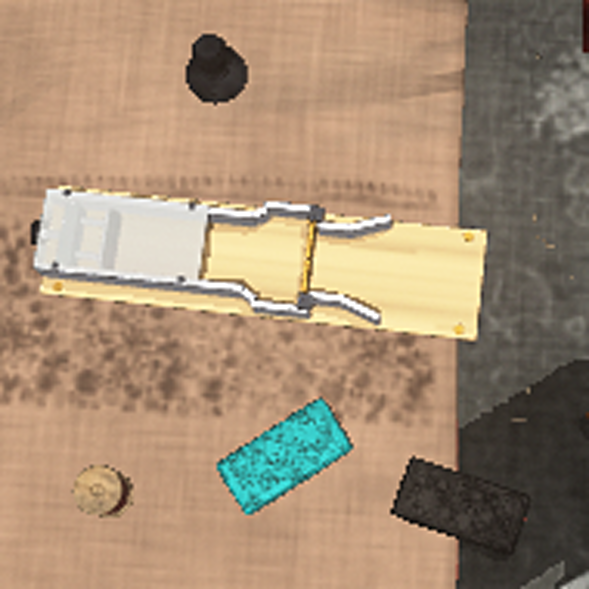

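The black block is centred at about (0.434, -0.139), with its long axis at about 75°. I'll move the wrist to a spot between the block and the cassette for a closer look.

Emit:
send_rows --pt "0 0.0308 -0.024 0 0" --pt "0 0.0308 -0.024 0 0" --pt "0 0.0308 -0.024 0 0" --pt "0 0.0308 -0.024 0 0" --pt "0 0.0308 -0.024 0 0" --pt "0 0.0308 -0.024 0 0" --pt "0 0.0308 -0.024 0 0" --pt "0 0.0308 -0.024 0 0" --pt "0 0.0308 -0.024 0 0" --pt "0 0.0308 -0.024 0 0" --pt "0 0.0308 -0.024 0 0" --pt "0 0.0308 -0.024 0 0" --pt "0 0.0308 -0.024 0 0" --pt "0 0.0308 -0.024 0 0"

```text
time_s: 1.27
position: [0.5002, -0.1388, 0.2364]
tcp_rot: [[0.951, 0.311, -0.001], [0.311, -0.951, 0.0], [-0.0, -0.0, -1.0]]
force: [0.5, -1.0, 0.2]
opening: 0.999
grasp_force: 0.0
```

Emit:
send_rows --pt "0 0 0 0 -0.099" --pt "0 0 0 0 -0.099" --pt "0 0 0 0 -0.099" --pt "0 0 0 0 -0.099" --pt "0 0 0 0 -0.099" --pt "0 0 0 0 -0.099" --pt "0 0 0 0 -0.099" --pt "0 0 0 0 -0.099" --pt "0 0 0 0 -0.099" --pt "0 0 0 0 -0.099" --pt "0 0 0 0 0" --pt "0 0 0 0 0"

```text
time_s: 2.27
position: [0.4994, -0.1406, 0.2363]
tcp_rot: [[0.264, 0.964, -0.001], [0.964, -0.264, 0.0], [0.0, -0.001, -1.0]]
force: [-0.7, 0.3, 0.3]
opening: 1.0
grasp_force: 0.0
```

Run:
```python
from h import *
s=read_state();print(s['position'],s['tcp_rot'].round(4).tolist() if hasattr(s['tcp_rot'],'round') else s['tcp_rot'],s['force'],s['time_s'])
import pickle
c=calibration('wrist');p,d=capture('wrist');cv2.imwrite('pics/w1.png',p);np.save('pics/w1.npy',d);pickle.dump(c,open('pics/w1.pkl','wb'));print(c)
```

```text
[ 0.49944545 -0.1406284   0.23627354] [[0.2644, 0.9644, -0.0006], [0.9644, -0.2644, 0.0004], [0.0002, -0.0007, -1.0]] [-0.6967866   0.25589385  0.25026804] 2.2667
{'fx': 333.47258333546534, 'fy': 333.47258333546534, 'cx': 314.10531501323226, 'cy': 196.9114001921689, 'xyz': array([ 0.5218489 , -0.06187137,  0.38321932]), 'rotation': array([[ 9.64367057e-01, -2.52561903e-01, -7.87950765e-02],
       [-2.64566998e-01, -9.21383115e-01, -2.84705917e-01],
       [-6.94584563e-04,  2.95407585e-01, -9.55371067e-01]])}
```

View pics/w1.png

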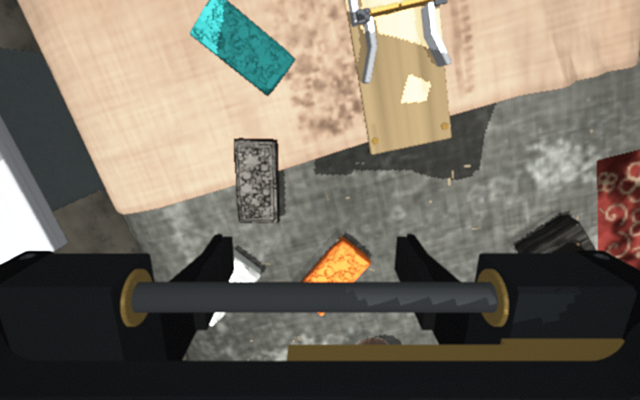

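The wrist view shows the black block at (256,180), aligned with the tool. The apron end corners are at (370,154) and (451,136), and the gate is at (358,12) to (440,2). Next I'll measure both.

Run:
```python
from h import *
import pickle
c=pickle.load(open('pics/w1.pkl','rb'));p=cv2.imread('pics/w1.png');d=np.load('pics/w1.npy')
v,u=np.mgrid[0:400,0:640]
cam=np.stack([(u-c['cx'])/c['fx']*d,(v-c['cy'])/c['fy']*d,d]).reshape(3,-1)
W=(np.array(c['rotation'])@cam+np.array(c['xyz'])[:,None]).T.reshape(400,640,3);h=W[...,2]
m=((h>0.013)&(h<0.04)).astype(np.uint8);m[:132]=0;m[230:]=0;m[:,:225]=0;m[:,290:]=0
k=max(cv2.findContours(m,0,2)[0],key=cv2.contourArea)[:,0]
X=ray(c,k[:,0],k[:,1],0.024);print('block',cv2.minAreaRect((X[:,:2]*1000).astype(np.float32)))
# plate: yellow
hsv=cv2.cvtColor(p,cv2.COLOR_BGR2HSV);print(hsv[130,410],hsv[90,410],hsv[90,330],hsv[145,340])
for mm,r in [('h',((h>0.004)&(h<0.02)))]:
    print(h[120,400],h[100,330],h[170,400])
pm=((hsv[...,0]>18)&(hsv[...,0]<32)&(hsv[...,1]>75)).astype(np.uint8);pm[:,:340]=0;pm[170:]=0;pm[:,465:]=0
pm=cv2.morphologyEx(pm,2,np.ones((3,3)))
cv2.imwrite('pics/pm.png',pm*255)
def edge(rows,side):
    q=[]
    for r in rows:
        i=np.flatnonzero(pm[r]); 
        if len(i): q.append((i[0]-.5 if side==0 else i[-1]+.5,r))
    q=np.array(q);X=ray(c,q[:,0],q[:,1],0.008)[:,:2]*1000
    l=cv2.fitLine(X.astype(np.float32),cv2.DIST_HUBER,0,.01,.01).ravel();n=np.array([-l[1],l[0]])
    print(side,l,np.degrees(np.arctan2(l[1],l[0])),np.abs((X-l[2:])@n).max())
    return l
edge(range(90,145),0);edge(range(75,130),1)
q=[]
for uu in range(376,446):
    i=np.flatnonzero(pm[:,uu]); q.append((uu,i[-1]+.5))
q=np.array(q);X=ray(c,q[:,0],q[:,1],.008)[:,:2]*1000
l=cv2.fitLine(X.astype(np.float32),cv2.DIST_HUBER,0,.01,.01).ravel();print('end',l,np.degrees(np.arctan2(l[1],l[0])))
# top view
t=cv2.imread('pics/top0.png');ct=calibration('top')
f=lambda x,y,z:(ray(ct,(x+.5)/3.1-.5+190,(y+.5)/3.1-.5+100,z)[0]*1000).round(1)
print('top: end',f(487,230,.008),f(476,340,.008),'farleft',f(41,292,.008),'pins',f(317,213,.04),f(305,299,.04),'pins w1',ray(c,[358,440],[14,3],.04)*1000)
```

```text
block ((435.89666748046875, -135.01864624023438), (96.2564468383789, 48.27092742919922), 74.66376495361328)
[ 19  90 203] [ 27  21 255] [ 14  72 215] [ 15  65 232]
0.006516833018338664 0.0021433307703466187 -0.0014172207605669396
0 [ 5.4875050e-02  9.9849325e-01  5.6906195e+02 -9.8838707e+01] 86.85431 0.6890545250555273
1 [ 3.77504081e-02  9.99287188e-01  6.58165649e+02 -1.01680786e+02] 87.83654 1.599695874232286
end [ 9.9850476e-01 -5.4665294e-02  6.1142120e+02 -1.4419070e+02] -3.1336524
top: end [ 658.6 -149.7    8. ] [ 567.  -145.1    8. ] farleft [586.7 207.    8. ] pins [656.  -13.4  40. ] [585.8  -9.1  40. ] pins w1 [[579.18294609  -4.78992805  40.        ]
 [653.40641595 -15.84456164  40.        ]]
```

View pics/pm.png

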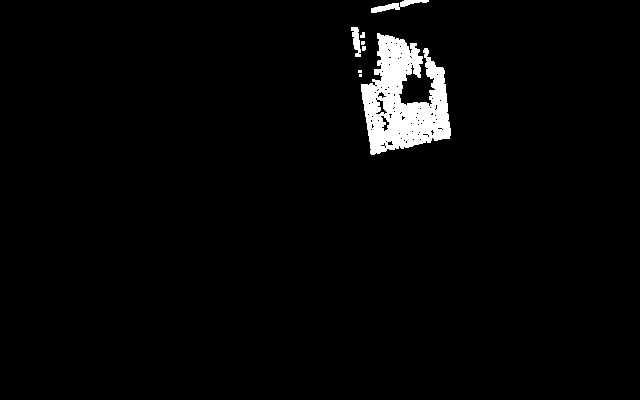

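Emit:
send_rows --pt "0 -0.0068 -0.0316 0 0" --pt "0 -0.0068 -0.0316 0 0" --pt "0 0 0 0.038 0" --pt "0 0 0 0.038 0" --pt "0 0 0 0.038 0" --pt "0 0 0 0.038 0" --pt "0 0 0 0.038 0" --pt "0 0 0 0.013 0" --pt "0 0 0 0.013 0" --pt "0 0 0 0 0"

```text
time_s: 3.15
position: [0.434, -0.1368, 0.0181]
tcp_rot: [[0.264, 0.965, -0.004], [0.965, -0.264, 0.003], [0.001, -0.005, -1.0]]
force: [0.4, 0.2, 0.4]
opening: 1.0
grasp_force: 0.0
```

Emit:
send_rows --pt "255 0 0 0 0" --pt "255 0 0 0 0" --pt "255 0 0 0 0" --pt "255 0 0 0 0" --pt "255 0 0 0 0" --pt "255 0 0 0 0" --pt "255 0 0 0 0" --pt "255 0 0 0 0" --pt "255 0 0 0 0" --pt "255 0 0 0 0"

```text
time_s: 3.98
position: [0.4349, -0.1372, 0.0209]
tcp_rot: [[0.262, 0.965, -0.0], [0.965, -0.262, 0.0], [0.0, -0.0, -1.0]]
force: [-0.4, 0.1, 5.7]
opening: 0.527
grasp_force: 30.0
```

Emit:
send_rows --pt "255 0 0 -0.02 0" --pt "255 0 0 -0.03 0" --pt "255 0 0 -0.03 0" --pt "255 0 0 0 -0.071" --pt "255 0 0 0 -0.071" --pt "255 0 0 0 -0.071" --pt "255 0.0085 0.0296 0 0" --pt "255 0.0085 0.0296 0 0" --pt "255 0.0085 0.0296 0 0" --pt "255 0.0085 0.0296 0 0" --pt "255 0.0085 0.0296 0 0" --pt "255 0.0085 0.0296 0 0" --pt "255 0 0 0 0" --pt "255 0 0 0 0" --pt "255 0 0 0 0"

```text
time_s: 5.23
position: [0.6137, -0.0952, 0.0997]
tcp_rot: [[0.052, 0.999, -0.003], [0.999, -0.052, 0.001], [0.001, -0.003, -1.0]]
force: [0.5, -0.7, -0.6]
opening: 0.523
grasp_force: 30.0
```

Run:
```python
from h import *
import pickle
s=read_state();print(s['position'],s['tcp_rot'].round(4).tolist(),s['force'])
c=calibration('wrist');p,d=capture('wrist');cv2.imwrite('pics/w2.png',p);np.save('pics/w2.npy',d);pickle.dump(c,open('pics/w2.pkl','wb'))
```

```text
[ 0.61366932 -0.09516502  0.09965034] [[0.0516, 0.9987, -0.0029], [0.9987, -0.0516, 0.0008], [0.0007, -0.003, -1.0]] [ 0.46618768 -0.69568698 -0.5913308 ]
```

View pics/w2.png

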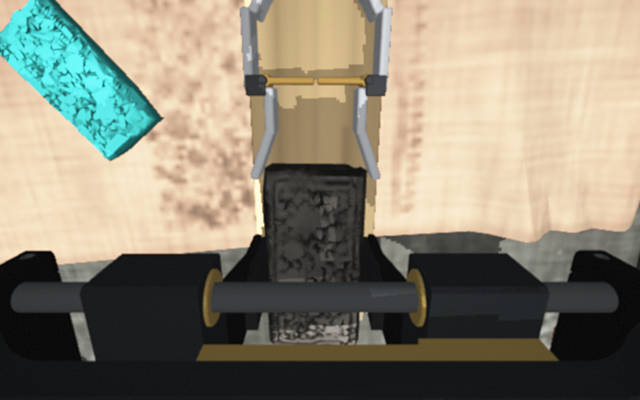

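The held block's front edge is at columns 266 to 367. The gate's hinge posts are at (256,85) and (376,85), with the flap slit at (316,81). Next I'll work out the lateral offset.

Run:
```python
from h import *
import pickle
c=pickle.load(open('pics/w2.pkl','rb'))
print('gate',ray(c,[256,316,376],[82,80,82],.035)*1000)
print('plate edges/walls',ray(c,[262,369],[120,120],.036)*1000)
print('block front top',ray(c,[266,367],[168,168],.103)*1000, 'mouth tips',ray(c,[257,376],[178,178],.036)*1000)
```

```text
gate [[583.93952626  -4.96284289  35.        ]
 [619.98499318  -5.69690695  35.        ]
 [655.88189208  -8.6940295   35.        ]]
plate edges/walls [[585.5195311  -27.299852    36.        ]
 [651.46322423 -30.69995336  36.        ]]
block front top [[595.92484438 -43.57234387 103.        ]
 [640.20857553 -45.83738789 103.        ]] mouth tips [[578.67177267 -63.82988436  36.        ]
 [655.88159741 -67.7720663   36.        ]]
```

Emit:
send_rows --pt "255 -0.002 0.0014 0.02 0" --pt "255 0 0 0.02 0" --pt "255 0 0 0.015 0" --pt "255 0 0 0.008 0" --pt "255 0 0 0.004 0" --pt "255 0 0 0.002 0" --pt "255 0 0 0 0" --pt "255 0 0 0 0"

```text
time_s: 5.95
position: [0.6168, -0.098, 0.0324]
tcp_rot: [[0.052, 0.999, 0.001], [0.999, -0.052, -0.0], [-0.0, 0.001, -1.0]]
force: [-0.3, -0.1, -1.5]
opening: 0.525
grasp_force: 30.0
```

Emit:
send_rows --pt "255 0 0 0.001 0" --pt "255 0 0 0.0005 0" --pt "255 0 0 0 0"

```text
time_s: 6.2
position: [0.6166, -0.0977, 0.0305]
tcp_rot: [[0.052, 0.999, 0.001], [0.999, -0.052, -0.0], [-0.0, 0.001, -1.0]]
force: [-0.7, -0.5, -0.6]
opening: 0.529
grasp_force: 30.0
```

Emit:
send_rows --pt "255 0 -0.0016 0 0" --pt "255 0 0 0.0008 0" --pt "255 0 0 0.0006 0" --pt "255 0 0 0 0" --pt "255 0 0 0 0"

```text
time_s: 6.62
position: [0.6147, -0.0975, 0.029]
tcp_rot: [[0.052, 0.999, -0.0], [0.999, -0.052, 0.0], [0.0, -0.0, -1.0]]
force: [-0.7, -0.2, 3.1]
opening: 0.527
grasp_force: 30.0
```

Emit:
send_rows --pt "0 0 0 0 0" --pt "0 0 0 0 0" --pt "0 0 0 0 0" --pt "0 0 0 0 0" --pt "0 0 0 0 0" --pt "0 0 0 0 0" --pt "0 0 0 -0.015 0" --pt "0 0 0 -0.03 0" --pt "0 0 0 -0.03 0" --pt "255 -0.03 0 0 0" --pt "255 -0.03 0 0 0" --pt "255 -0.02 0 0 0" --pt "255 0 0 0 0" --pt "255 0 0 0 0" --pt "255 0 0 0 0" --pt "255 0 0 0 0" --pt "255 0 0 0 0" --pt "255 0 0 0 0" --pt "255 0 0 0 0" --pt "255 0 0 0 0"

```text
time_s: 8.28
position: [0.6107, -0.177, 0.1036]
tcp_rot: [[0.051, 0.999, -0.0], [0.999, -0.051, 0.0], [0.0, -0.0, -1.0]]
force: [-0.5, 0.4, -0.6]
opening: 0.247
grasp_force: 0.0
```

Run:
```python
from h import *
import pickle
s=read_state();print(s['position'],s['tcp_rot'].round(4).tolist(),s['force'],s['opening'])
c=calibration('wrist');p,d=capture('wrist');cv2.imwrite('pics/w3.png',p);np.save('pics/w3.npy',d);pickle.dump(c,open('pics/w3.pkl','wb'))
```

```text
[ 0.61074507 -0.17696228  0.103624  ] [[0.0512, 0.9987, -0.0001], [0.9987, -0.0512, 0.0], [0.0, -0.0001, -1.0]] [-0.52018081  0.37957017 -0.62679165] 0.24741703233628054
```

View pics/w3.png

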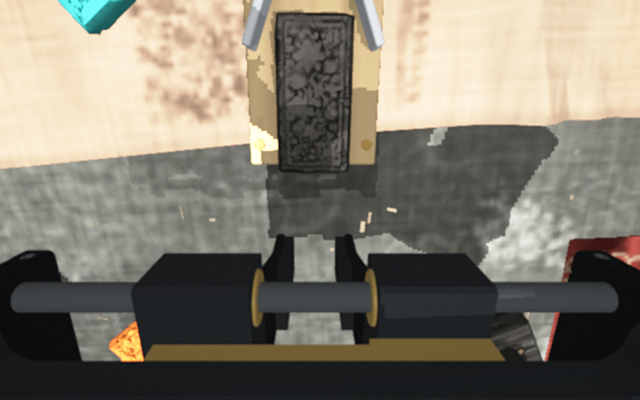

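The block lies flat, straight and centred on the apron, spanning (278,13) to (350,170). Next I'll lower the closed fingers behind it and push.

Emit:
send_rows --pt "255 0 0 0.015 0.0035" --pt "255 0 0 0.02 0" --pt "255 0 0 0.02 0" --pt "255 0 0 0.015 0" --pt "255 0 0 0.005 0" --pt "255 0 0 0 0" --pt "255 0 0 0 0" --pt "255 0.006 0 0 0" --pt "255 0.006 0 0 0" --pt "255 0.003 0 0 0" --pt "255 0.003 0 0 0" --pt "255 0.003 0 0 0" --pt "255 0.003 0 0 0" --pt "255 0.003 0 0 0" --pt "255 0.003 0 0 0"

```text
time_s: 9.58
position: [0.6126, -0.1476, 0.0289]
tcp_rot: [[0.056, 0.998, 0.001], [0.998, -0.056, -0.001], [-0.0, 0.001, -1.0]]
force: [-0.6, -1.4, 1.6]
opening: 0.008
grasp_force: 0.6
```

Emit:
send_rows --pt "255 0.004 0 0 0" --pt "255 0.004 0 0 0" --pt "255 0.004 0 0 0" --pt "255 0.004 0 0 0" --pt "255 0.004 0 0 0" --pt "255 0.004 0 0 0" --pt "255 0.004 0 0 0"

```text
time_s: 10.17
position: [0.6139, -0.1192, 0.0286]
tcp_rot: [[0.055, 0.998, -0.0], [0.998, -0.055, 0.0], [0.0, -0.0, -1.0]]
force: [-0.7, -1.0, 1.1]
opening: 0.003
grasp_force: 0.7
```

Emit:
send_rows --pt "255 0.004 0 0 0" --pt "255 0.004 0 0 0" --pt "255 0.004 0 0 0" --pt "255 0.004 0 0 0" --pt "255 0.004 0 0 0"

```text
time_s: 10.58
position: [0.6151, -0.0997, 0.0287]
tcp_rot: [[0.056, 0.998, 0.0], [0.998, -0.056, -0.0], [-0.0, 0.0, -1.0]]
force: [-0.5, -3.7, 0.7]
opening: 0.006
grasp_force: 1.9
```

Emit:
send_rows --pt "255 0.004 0 0 0" --pt "255 0.004 0 0 0" --pt "255 0.004 0 0 0" --pt "255 0.004 0 0 0" --pt "255 0.004 0 0 0" --pt "255 0.004 0 0 0" --pt "255 0.004 0 0 0" --pt "255 0.004 0 0 0"

```text
time_s: 11.25
position: [0.6167, -0.0671, 0.0286]
tcp_rot: [[0.055, 0.998, -0.0], [0.998, -0.055, 0.0], [0.0, -0.0, -1.0]]
force: [-0.8, -2.0, 1.6]
opening: 0.008
grasp_force: 1.1
```

Emit:
send_rows --pt "255 0.004 0 0 0" --pt "255 0.004 0 0 0" --pt "255 0.004 0 0 0" --pt "255 0.004 0 0 0" --pt "255 0.004 0 0 0" --pt "255 0.004 0 0 0" --pt "255 0.004 0 0 0" --pt "255 0.004 0 0 0" --pt "255 0.004 0 0 0" --pt "255 0.004 0 0 0" --pt "255 0.004 0 0 0"

```text
time_s: 12.17
position: [0.6192, -0.0233, 0.0286]
tcp_rot: [[0.055, 0.998, -0.0], [0.998, -0.055, 0.0], [0.0, -0.0, -1.0]]
force: [-0.0, -2.2, 1.2]
opening: 0.005
grasp_force: 1.1
```

Emit:
send_rows --pt "255 0.004 0 0 0" --pt "255 0.004 0 0 0" --pt "255 0.004 0 0 0" --pt "255 0.004 0 0 0" --pt "255 0.004 0 0 0" --pt "255 0.004 0 0 0" --pt "255 0.004 0 0 0" --pt "255 0.003 0 0 0" --pt "255 0.002 0 0 0" --pt "255 0 0 0 0"

```text
time_s: 13.0
position: [0.621, 0.0099, 0.0286]
tcp_rot: [[0.055, 0.998, -0.0], [0.998, -0.055, 0.0], [0.0, -0.0, -1.0]]
force: [0.3, -1.1, 1.0]
opening: 0.003
grasp_force: 0.2
```

Emit:
send_rows --pt "255 0.001 0 0 0" --pt "255 0.001 0 0 0" --pt "255 0.001 0 0 0" --pt "255 0.001 0 0 0" --pt "255 0.001 0 0 0"

```text
time_s: 13.42
position: [0.6212, 0.0142, 0.0285]
tcp_rot: [[0.056, 0.998, -0.0], [0.998, -0.056, 0.0], [0.0, -0.0, -1.0]]
force: [0.1, -0.7, 0.1]
opening: 0.004
grasp_force: 0.7
```

Emit:
send_rows --pt "255 0.001 0 0 0" --pt "255 0.001 0 0 0" --pt "255 0.001 0 0 0"

```text
time_s: 13.67
position: [0.6213, 0.0173, 0.0285]
tcp_rot: [[0.056, 0.998, -0.0], [0.998, -0.056, 0.0], [0.0, -0.0, -1.0]]
force: [0.2, -0.9, 0.3]
opening: 0.008
grasp_force: 0.6
```

Emit:
send_rows --pt "255 0.001 0 0 0" --pt "255 0.001 0 0 0" --pt "255 0.001 0 0 0"

```text
time_s: 13.92
position: [0.6216, 0.0203, 0.0286]
tcp_rot: [[0.055, 0.998, -0.0], [0.998, -0.055, 0.0], [0.0, -0.0, -1.0]]
force: [-0.4, -0.8, -0.4]
opening: 0.003
grasp_force: 0.6
```

Emit:
send_rows --pt "255 0.001 0 0 0" --pt "255 0.001 0 0 0" --pt "255 0.001 0 0 0"

```text
time_s: 14.17
position: [0.6218, 0.0233, 0.0287]
tcp_rot: [[0.055, 0.998, -0.0], [0.998, -0.055, 0.0], [0.0, -0.0, -1.0]]
force: [0.3, -1.2, -0.3]
opening: 0.004
grasp_force: 0.6
```

Emit:
send_rows --pt "255 0.001 0 0 0" --pt "255 0.001 0 0 0"

```text
time_s: 14.33
position: [0.6217, 0.0254, 0.0286]
tcp_rot: [[0.056, 0.998, -0.0], [0.998, -0.056, 0.0], [0.0, -0.0, -1.0]]
force: [-1.9, -0.6, 0.4]
opening: 0.011
grasp_force: 0.5
```

Emit:
send_rows --pt "255 0.001 0 0 0" --pt "255 0.001 0 0 0"

```text
time_s: 14.5
position: [0.6219, 0.0273, 0.0286]
tcp_rot: [[0.056, 0.998, -0.0], [0.998, -0.056, 0.0], [0.0, -0.0, -1.0]]
force: [-0.3, -0.7, -0.3]
opening: 0.008
grasp_force: 0.3
```

Emit:
send_rows --pt "255 0.001 0 0 0" --pt "255 0.001 0 0 0" --pt "255 0.001 0 0 0"

```text
time_s: 14.75
position: [0.6223, 0.0303, 0.0287]
tcp_rot: [[0.055, 0.998, 0.0], [0.998, -0.055, 0.0], [0.0, 0.0, -1.0]]
force: [-0.7, -0.5, -1.2]
opening: 0.008
grasp_force: 0.2
```

Emit:
send_rows --pt "255 0.001 0 0 0" --pt "255 0.001 0 0 0"

```text
time_s: 14.92
position: [0.6224, 0.0323, 0.0287]
tcp_rot: [[0.055, 0.998, 0.0], [0.998, -0.055, 0.0], [0.0, 0.0, -1.0]]
force: [0.7, -0.4, 0.4]
opening: 0.005
grasp_force: 0.2
```

Emit:
send_rows --pt "255 0.001 0 0 0" --pt "255 0.001 0 0 0"

```text
time_s: 15.08
position: [0.6224, 0.0343, 0.0287]
tcp_rot: [[0.055, 0.998, 0.0], [0.998, -0.055, 0.0], [0.0, 0.0, -1.0]]
force: [-0.3, -0.3, -0.5]
opening: 0.002
grasp_force: 0.2
```

Emit:
send_rows --pt "255 0.001 0 0 0" --pt "255 0.001 0 0 0" --pt "255 0.001 0 0 0"

```text
time_s: 15.33
position: [0.6226, 0.0372, 0.0287]
tcp_rot: [[0.055, 0.998, 0.0], [0.998, -0.055, -0.0], [-0.0, 0.0, -1.0]]
force: [-0.3, -0.2, -0.8]
opening: 0.004
grasp_force: 0.2
```

Emit:
send_rows --pt "255 0.001 0 0 0" --pt "255 0.001 0 0 0"

```text
time_s: 15.5
position: [0.6227, 0.0392, 0.0287]
tcp_rot: [[0.055, 0.998, 0.0], [0.998, -0.055, -0.0], [-0.0, 0.0, -1.0]]
force: [-0.3, 0.1, 0.7]
opening: 0.006
grasp_force: 0.3
```

Emit:
send_rows --pt "255 0.001 0 0 0" --pt "255 0.001 0 0 0"

```text
time_s: 15.67
position: [0.6228, 0.0413, 0.0287]
tcp_rot: [[0.055, 0.998, -0.0], [0.998, -0.055, -0.0], [-0.0, -0.0, -1.0]]
force: [-0.8, -1.2, -0.3]
opening: 0.011
grasp_force: 0.3
```

Emit:
send_rows --pt "255 0.001 0 0 0" --pt "255 0.001 0 0 0"

```text
time_s: 15.83
position: [0.6231, 0.0429, 0.0287]
tcp_rot: [[0.055, 0.998, 0.0], [0.998, -0.055, -0.001], [-0.001, 0.0, -1.0]]
force: [-0.8, -2.4, -0.1]
opening: -0.0
grasp_force: 1.5
```

Emit:
send_rows --pt "255 0.001 0 0 0" --pt "255 0.001 0 0 0"

```text
time_s: 16.0
position: [0.6232, 0.0441, 0.0287]
tcp_rot: [[0.055, 0.999, 0.0], [0.998, -0.055, -0.002], [-0.002, 0.0, -1.0]]
force: [0.1, -6.0, -0.5]
opening: 0.006
grasp_force: 3.1
```

Emit:
send_rows --pt "255 0.001 0 0 0" --pt "255 0.001 0 0 0"

```text
time_s: 16.17
position: [0.6234, 0.0452, 0.0287]
tcp_rot: [[0.054, 0.999, 0.0], [0.999, -0.054, -0.003], [-0.003, 0.001, -1.0]]
force: [0.3, -9.7, -0.5]
opening: 0.004
grasp_force: 4.6
```

Emit:
send_rows --pt "255 0.0007 0 0 0" --pt "255 0.0005 0 0 0" --pt "255 0 0 0 0"

```text
time_s: 16.42
position: [0.6235, 0.0457, 0.0287]
tcp_rot: [[0.054, 0.999, 0.0], [0.999, -0.054, -0.004], [-0.004, 0.001, -1.0]]
force: [-0.5, -9.6, 0.1]
opening: 0.002
grasp_force: 5.0
```

Emit:
send_rows --pt "255 0.0008 0 0 0" --pt "255 0.0003 0 0 0" --pt "255 0 0 0 0"

```text
time_s: 16.67
position: [0.6236, 0.0462, 0.0287]
tcp_rot: [[0.054, 0.999, 0.0], [0.999, -0.054, -0.005], [-0.005, 0.0, -1.0]]
force: [-0.5, -11.6, -0.5]
opening: 0.004
grasp_force: 5.8
```

Emit:
send_rows --pt "255 0 0 0 0" --pt "255 0 0 0 0" --pt "255 0 0 0 0"

```text
time_s: 16.92
position: [0.6236, 0.0462, 0.0287]
tcp_rot: [[0.054, 0.999, 0.0], [0.999, -0.054, -0.004], [-0.004, 0.0, -1.0]]
force: [-0.4, -11.0, 0.0]
opening: 0.01
grasp_force: 5.7
```

Emit:
send_rows --pt "255 0 0 0 0" --pt "255 0 0 0 0" --pt "255 0 0 0 0"

```text
time_s: 17.17
position: [0.6236, 0.0462, 0.0287]
tcp_rot: [[0.054, 0.999, 0.0], [0.999, -0.054, -0.004], [-0.004, 0.0, -1.0]]
force: [-0.0, -11.3, -0.9]
opening: 0.011
grasp_force: 5.7
```

Emit:
send_rows --pt "255 -0.001 0 0 0" --pt "255 -0.001 0 0 0" --pt "255 -0.001 0 0 0" --pt "255 -0.001 0 0 0" --pt "255 -0.001 0 0 0" --pt "255 -0.001 0 0 0" --pt "255 -0.001 0 0 0" --pt "255 -0.001 0 0 0" --pt "255 0 0 0 0" --pt "255 0 0 0 0"

```text
time_s: 18.0
position: [0.6226, 0.0421, 0.0286]
tcp_rot: [[0.055, 0.998, -0.0], [0.998, -0.055, 0.001], [0.001, -0.0, -1.0]]
force: [-0.4, 0.1, -0.5]
opening: 0.008
grasp_force: 0.0
```

Emit:
send_rows --pt "255 -0.001 0 0 0" --pt "255 -0.001 0 0 0" --pt "255 0 0 0 0" --pt "255 0 0 -0.005 0" --pt "255 0 0 -0.01 0" --pt "255 0 0 -0.015 0" --pt "255 0 0 -0.03 0" --pt "255 0 0 -0.03 0" --pt "255 0 0 -0.03 0" --pt "255 0 0 -0.03 0" --pt "255 -0.035 0 0 0" --pt "255 -0.035 0 0 0" --pt "255 -0.03 0 0 0" --pt "255 0 0 0 0" --pt "255 0 0 0 0"

```text
time_s: 19.25
position: [0.6172, -0.062, 0.1797]
tcp_rot: [[0.059, 0.998, 0.001], [0.998, -0.059, -0.0], [0.0, 0.001, -1.0]]
force: [-0.2, 0.7, -0.0]
opening: 0.006
grasp_force: 0.0
```

Run:
```python
from h import *
p,d=capture('wrist');cv2.imwrite('pics/w4.png',p)
t,_=capture('top');cv2.imwrite('pics/t4.png',t)
s=read_state();print(s['force'],s['time_s'])
```

```text
[-0.0309905   0.65226694 -0.10106872] 19.35
```

View pics/w4.png

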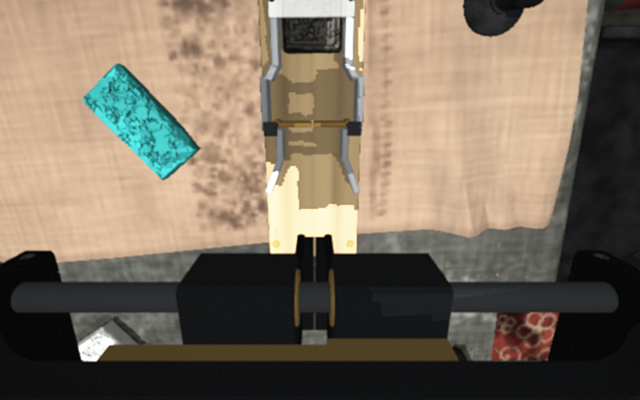

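The block is in the pocket with its rear edge at about (311,48). Both flaps are shut straight across at row 125, and nothing else has been disturbed.

```bash
python3 -c "
from rig import *
print(hand_in())"
```

```text
the job is handed in; nothing more can be done
None
```

The block is in the pocket against the sprung pad, held there about 0.6 s at a measured 11 to 11.6 N; both flaps shut behind it, I saw no sign of the spool, dabber or tin being touched, and the job is handed in at about 19 s.

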